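# Find the hidden catch of the plate reader

### The arm

A 6-joint arm with a two-finger parallel gripper is mounted at the origin on the work surface. World frame = base frame: x ahead of the robot, y to its left, z up, the work surface at z = 0. Lengths are in m, angles in rad, forces in N, time in s.
With the tool pointing down it reaches from about 0.375 to 0.9 m from the base axis. Payload 3.1 kg.
Tool frame: the origin (TCP) lies on the centre line of the jaws, within the pads' length; the fingertips stand ahead of it and the grasp point (between the pads) lies 3 mm ahead of it (robot.tip_reach is the z of the fingertips in the tool frame, in m); z points along the fingers, y is the line along which they close (so a half turn about z gives the same grasp; the last joint's range is limited). The gripper opens to 87 mm and grips with 3 to 60 N. Pads are 19 mm wide; open, the fingers measure 117 mm over their backs; the gripper's body (75 mm by 190 mm) begins 51 mm behind the grasp point.
Start: joints at [-1.325, 0.527, 1.433, -0, 1.181, -0.178], TCP at [0.258, -0.569, 0.245] pointing down, gripper open.
Joint ranges: [-3.08, 3.08], [-0.75, 2.2], [0.22, 2.44], [-1.43, 4.57], [0, 2.65], [-2.85, 2.85]. Speed limits (rad/s): [2.79, 2.79, 3.14, 3.14, 3.14, 3.14].

### API

Orientations are given as a unit quaternion [x, y, z, w].
In Python, from rig import sensors, eyes, ticket, robot gives the robot as it stands.
- The arm moves only by the tool drive_tool, never from a script. Its argument "deltas" is a list that holds one entry, the list of rows, each a list of 6 numbers: the shift along the tool's x, y, z in mm, then the turn, a rotation vector about the tool's x, y, z in rad. A call has 1 to 8 rows; each row shifts and turns the commanded pose from where the row before left it, along the tool's axes as they then stand; what a row does not reach is not made up. A row lasts 1/12 s, in which the tool goes at most 41.7 mm and 7.16 degrees, less where a joint would pass 70% of its speed; a pose out of reach is approached as far as the arm can. A call is refused whole if a number of a shift passes 41.7 or a number of a turn 0.125, either way. A call with a gripper value outside its range is refused whole. "gripper" is the opening in per cent of the stroke, from 0 (shut) to 100 (fully open), set as the call begins (left out, the last holds). The fingers move at their own pace and stop on an object; "squeeze" is the grip in N (left out, the last holds). Time passes only in rows, so rows that do not move let the fingers close. It gives the time, the measured TCP pose, the force, the opening and the grip force at its end, in the units of the state.
- sensors.get_obs(): the state, without advancing time (a new reading comes with each control period).
- eyes.camera(name): name is "scene" or "top" or "wrist"; returns a dict with "img" (400x640x3 uint8, red, green, blue), "fov_y" (degrees; the focal length in pixels is half the picture's height over the tangent of half this angle, whatever the lens; pixels are square), "cx", "cy" (the principal point, pixels), "D" ([k1, k2, p1, p2, k3] as OpenCV has them; the pictures are not rectified), "xyz" and "attitude" of the camera in the world; the wrist camera has in their place "hand_eye" (4x4, takes a point from camera to tool coordinates, whose origin is the TCP and whose axes are the flange's). Camera axes: x right, y up, looking along -z (the intrinsics and any distortion apply to the point x, -y, -z); pixel columns grow to the right and rows downward; lengths in m; the calibration is good to about 2 mm. A picture is of the moment at which its call begins: read the wrist's pose just before it. There is no depth.
- ticket.hand_in(): hands the job in; it is judged then, once.
The state is a dict: "time": time; "q": joint angles; "joint_velocities": joint speeds; "joint_torque": joint torques, N m; "position": TCP position; "tool_rot": TCP orientation; "ft_force": force on the tool from outside, world axes, zero at the start; "moment": the same for the moment, N m; "grip_width": finger opening in m; "grip_force": force on a finger pad.
Only numpy, scipy, OpenCV 4.12 (cv2) and the standard library are available. Lean on these libraries where they do the work, as an engineer would, in place of code of your own. Each camera call takes 0.05 s, during which the arm holds its last target. There are 200 camera calls.

### The job

Open the plate reader's tray: feel along the row of five grey pads in its top for the one that gives, and press it in until the tray springs out at the front. Then let go of the pad and take the hand clear, leaving the tray standing fully out. Leave the dishes and the other loose things where they stand and pick nothing up.

Things in the scene. Friction and masses are not known exactly. Their poses are not given: they have to be found in the camera images.
- reader: Culture plate reader, a white flat-topped instrument fixed to the bench: 260 (x) x 420 (y) x 110 mm high. Origin under its centre at bench level, z up; its front, with the tray, faces its own -x, towards the robot. Flat top at z = 110 mm: a row of five grey pads near the front; behind (x above -20 mm) a plain deck carrying loose things up to 45 mm high.
- pad_row (a point): Centre of the top of the middle pad; axes as the reader's. Five pads, 64 x 64 mm and alike, lie in a row along y: centres at y = -144, -72, 0, 72, 144 mm. Each fills a 66 mm square well, its top 1.5 mm below the reader's top (108.5 mm above the bench); 6 mm ribs between. Four are rigid blanks; one, in any of the five places and not told by looks, is the catch.
- catch (a joint): How far the one springy pad (the catch) is pressed in, in m: 0 at rest, 0.006 fully down. It starts to give at about 2 N, lets the tray go at about 3.5 mm (about 4 to 5 N), is at its stop with about 5 N, and springs back up when let go. It does not tell which place the catch is in.
- tray (a joint): Sprung plate tray in the reader's front, a white front plate 220 mm wide and 52 mm high, centred in y, at z = 24 to 76 mm. Value in m: 0 shut and latched, 0.06 sprung fully out towards the reader's -x. Released by the catch it springs out by itself within about half a second and stays out.
- dish_stack: Stack of three clear culture dishes with brown agar, 86 mm across and 45 mm high in all, loose on the reader's rear deck (+y part); origin at the middle of its underside. A bystander.
- marker: Capped marker pen, 130 mm long, 14 mm thick, lying loose on the rear deck (-y part); origin at the middle of its underside. A bystander.
- dish_left: Single culture dish, 86 mm across, 15 mm high, loose on the bench at the reader's +y side; origin at the middle of its underside. A bystander.
- dish_right: Single culture dish, 86 mm across, 15 mm high, loose on the bench at the reader's -y side; origin at the middle of its underside. A bystander.
- mouse: Computer mouse, 100 x 56 x 26 mm, loose on the bench at the reader's +y side; origin at the middle of its underside. A bystander.
- sample_pot: Open white sample pot, 44 mm across, 60 mm high, loose on the bench at the reader's -y side; origin at the middle of its underside. A bystander.
- bottle: Amber reagent bottle, 56 mm across, 120 mm high, loose on the bench at the reader's -y side; origin at the middle of its underside. A bystander.

How it is judged:
By the outcome, as a careful person would: the job done as asked, in the order asked, and still so for the second after the job is handed in, with the robot touching nothing.
It also fails if it takes over 48 s, if anything falls off the work surface, if the arm or the gripper's body presses on something with over 40 N, if the wrist force passes 120 N, or if a joint passes its speed limit or range.

## Working session

There is one attempt and no reset: what is moved stays moved. The work goes in short steps, Python scripts to look and compute and a tool call to move; the robot and the scene stay as the last step left them, time stands still between calls to the robot, and variables do not carry over. Pictures are saved under pics/ and viewed, at most 10 in all, crops included, and the job is handed in when it is done.

Besides the shell and the picture viewer there is one more tool, called after ">>>" as name(argument=value, ...) on one line, values as JSON. drive_tool: Moves the arm, as the interface text tells. Its arguments: {"type":"object","properties":{"deltas":{"type":"array"},"gripper":{"type":"number"},"squeeze":{"type":"number"}},"required":["deltas"]}

```bash
mkdir -p pics; ls
cat > h.py <<'E'
import numpy as np,cv2
from scipy.spatial.transform import Rotation as R
from rig import sensors,eyes,ticket,robot
def ray(c,uv,T=None):
    f=200/np.tan(np.radians(c["fov_y"])/2)
    K=np.array([[f,0,c["cx"]],[0,f,c["cy"]],[0,0,1.]])
    p=cv2.undistortPoints(np.array(uv,float).reshape(-1,1,2),K,np.array(c["D"],float)).reshape(-1,2)
    d=np.c_[p[:,0],-p[:,1],-np.ones(len(p))]
    if T is None:
        a=np.array(c["attitude"],float); Rm=R.from_quat(a).as_matrix() if a.size==4 else a.reshape(3,3); o=np.array(c["xyz"])
    else: Rm,o=T[:3,:3],T[:3,3]
    return o,d@Rm.T
def plane(c,uv,z,T=None):
    o,d=ray(c,uv,T); return o+d*((z-o[2])/d[:,2])[:,None]
E
python3 - <<'E'
from h import *
import pickle
cs={}
for n in("scene","top"):
    c=eyes.camera(n);cs[n]=c;cv2.imwrite(f"pics/{n}0.png",c["img"][:,:,::-1]);print(n,{k:v for k,v in c.items() if k!="img"})
pickle.dump(cs,open("cs.pkl","wb"));print(sensors.get_obs(),robot.tip_reach)
E
```

```text
pics
scene {'fov_y': 42.67215105548399, 'cx': 327.9418947878113, 'cy': 198.57085973519486, 'D': array([-0.15497712,  0.        ,  0.        ,  0.        ,  0.        ]), 'xyz': array([ 0.99678262, -0.96513359,  0.93118293]), 'attitude': array([0.43105936, 0.08184457, 0.16628444, 0.88308481])}
top {'fov_y': 53.51580218385252, 'cx': 320.072631886606, 'cy': 199.44625010748277, 'D': array([-0.0435166,  0.       ,  0.       ,  0.       ,  0.       ]), 'xyz': array([0.5334183 , 0.01228962, 1.02355322]), 'attitude': array([ 0.01575015, -0.0334826 , -0.69906284,  0.71410222])}
{'time': 0.1, 'q': array([-1.32447561e+00,  5.28360116e-01,  1.43378244e+00, -4.11109762e-05,
        1.18139916e+00, -1.78502178e-01]), 'joint_velocities': array([ 5.99282501e-04, -2.30802556e-03, -2.99867763e-03,  1.55665521e-03,
       -2.09919229e-03, -4.35353863e-06]), 'joint_torque': array([-6.93861966e-04, -4.40987921e+01, -1.77150196e+01,  6.35771616e-02,
        5.34599461e-02, -4.78286859e-05]), 'position': array([ 0.25746095, -0.568824  ,  0.24367486]), 'tool_rot': array([ 9.77523268e-01,  2.10825307e-01, -5.20373654e-05, -9.73324570e-04]), 'ft_force': array([0.31222333, 0.0242047 , 1.045158  ]), 'moment': array([ 0.01038659, -0.01832911,  0.03457635]), 'grip_force': 0.0, 'grip_width': 0.08669732923683264} 0.022
```

View pics/top0.png

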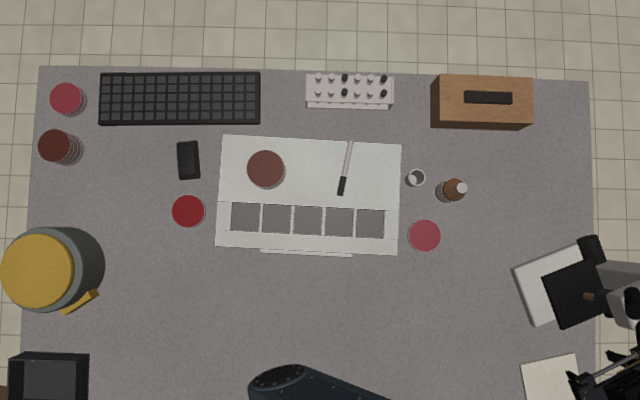

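View pics/scene0.png

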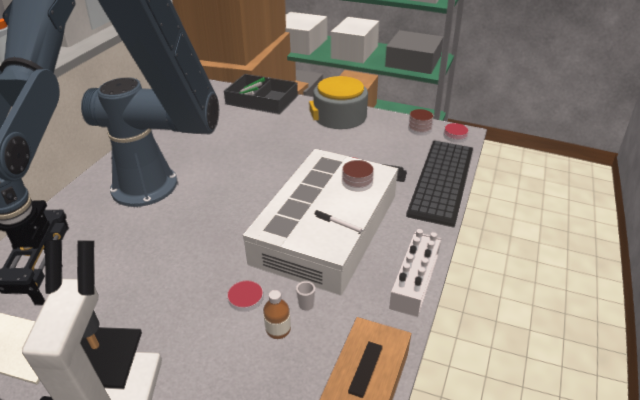

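The top view shows the reader with its five pads at about (245,217), (276,219), (307,221), (338,222) and (370,224). The tray front is near (306,253). A microscope stands near the hand at lower right.

Run:
```python
from h import *
import pickle
c=pickle.load(open("cs.pkl","rb"))["top"];g=cv2.cvtColor(c["img"],cv2.COLOR_RGB2GRAY)
print(g[218,225:395:3])
m=((g<150)).astype(np.uint8);m[:195]=0;m[245:]=0;m[:,:222]=0;m[:,:][:,392:]=0
n,l,s,ce=cv2.connectedComponentsWithStats(m)
P=[]
for i in range(1,n):
    if s[i,4]>300:
        p=plane(c,ce[i],.1085)[0];P.append(p);print(s[i],ce[i].round(1),p.round(4))
P=np.array(P);P=P[np.argsort(P[:,1])]
d=P[-1]-P[0];print("yaw",np.arctan2(-d[0],d[1]),np.linalg.norm(d)/4, P.mean(0))
o=sensors.get_obs();print(R.from_quat(o["tool_rot"]).as_matrix().round(3))
# microscope extents
print(plane(c,[[515,265],[590,240],[600,300],[575,375]],0.0).round(3),plane(c,[[590,250],[600,270]],0.2).round(3))
```

```text
[172 173  87 102 103 103 105 104 104 104 105  97 169 103 107 104 107 108
 107 108 108 108 159 100 107 108 108 109 109 107 109 109 130 165 107 110
 109 111 110 109 109 107 105 181 110 107 108 108 107 108 109 107 105 130
 171 172 169]
[230 202  31  30 854] [244.9 216.5] [0.5543 0.1619 0.1085]
[ 261  203   62   33 1673] [291.8 219.1] [0.5508 0.0542 0.1085]
[323 207  31  30 825] [338.9 221.6] [ 0.5473 -0.0545  0.1085]
[356 209  32  30 826] [370.  223.3] [ 0.5447 -0.1266  0.1085]
yaw -0.033276808398176205 0.07216291352636942 [0.54929501 0.00874734 0.1085    ]
[[ 0.911  0.412 -0.001]
 [ 0.412 -0.911  0.002]
 [ 0.    -0.002 -1.   ]]
[[ 0.444 -0.527  0.   ]
 [ 0.512 -0.737  0.   ]
 [ 0.354 -0.762  0.   ]
 [ 0.158 -0.691  0.   ]] [[ 0.495 -0.59   0.2  ]
 [ 0.453 -0.612  0.2  ]]
```

>>> drive_tool(deltas=[[[15,-23.5,0,0,0,0],[15,-23.5,0,0,0,0],[15,-23.5,0,0,0,0],[15,-23.5,0,0,0,0],[15,-23.5,0,0,0,0],[15,-23.5,0,0,0,0],[15,-23.5,0,0,0,0],[15,-23.5,0,0,0,0]]], gripper=0)

```text
time: 0.77
position: [0.2893, -0.347, 0.2443]
tool_rot: [0.978, 0.211, -0.0, -0.0]
ft_force: [0.7, -0.0, -0.4]
grip_width: 0.0415
grip_force: 0.0
```

>>> drive_tool(deltas=[[[36,-11,0,0,0,0],[36,-11,0,0,0,0],[36,-11,0,0,0,0],[36,-11,0,0,0,0],[36,-11,0,0,0,0],[36,-11,0,0,0,0],[36,-11,0,0,0,0],[36,-11,0,0,0,0]]])

```text
time: 1.43
position: [0.5165, -0.1481, 0.2443]
tool_rot: [0.977, 0.211, -0.0, -0.0]
ft_force: [-0.0, -0.9, 0.4]
grip_width: 0.0009
grip_force: 0.0
```

>>> drive_tool(deltas=[[[19,-5,10,0,0,0],[19,-4,10,0,0,0],[0,0,20,0,0,0],[0,0,0,0,0,0],[0,0,0,0,0,0],[0,0,0,0,0,0]]])

```text
time: 1.93
position: [0.5462, -0.1263, 0.2048]
tool_rot: [0.978, 0.211, -0.0, -0.0]
ft_force: [-0.3, 0.0, -0.8]
grip_width: 0.0005
grip_force: 0.0
```

Run:
```python
from h import *
o=sensors.get_obs();c=eyes.camera("wrist");cv2.imwrite("pics/w1.png",c["img"][:,:,::-1])
T=np.eye(4);T[:3,:3]=R.from_quat(o["tool_rot"]).as_matrix();T[:3,3]=o["position"];T=T@np.array(c["hand_eye"])
import pickle;pickle.dump((c,T),open("w1.pkl","wb"))
print(c["hand_eye"],o["ft_force"])
```

```text
[[ 7.40152701e-04  9.56761792e-01  2.90871664e-01  8.02593486e-02]
 [ 9.99999661e-01 -8.13429871e-04  1.31006819e-04  5.10239981e-04]
 [ 3.61946019e-04  2.90871468e-01 -9.56762070e-01 -1.41187282e-01]
 [ 0.00000000e+00  0.00000000e+00  0.00000000e+00  1.00000000e+00]] [-0.32253733  0.04882124 -0.83784147]
```

View pics/w1.png

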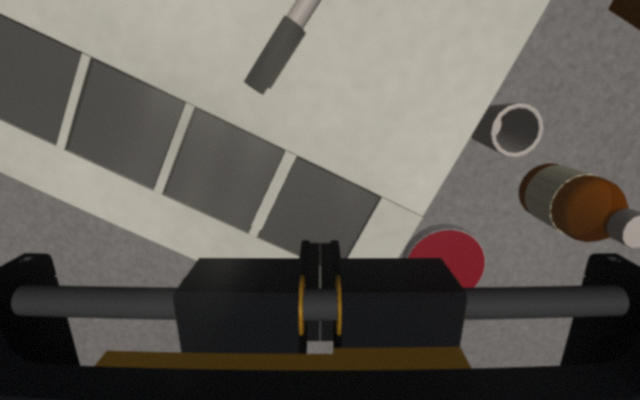

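The wrist view shows the rightmost pad with corners at about (380,198), (291,156) and (258,236). The fingers are at (320,250), with the marker, pot and bottle clear.

Run:
```python
from h import *
import pickle
c,T=pickle.load(open("w1.pkl","rb"))
p=plane(c,[[380,198],[296,157],[258,236],[284,151],[190,104],[250,233]],.1085,T);print(p.round(4),(p[0]+p[2])/2)
```

```text
[[ 0.5736 -0.1606  0.1085]
 [ 0.5758 -0.0959  0.1085]
 [ 0.5118 -0.0935  0.1085]
 [ 0.5762 -0.0869  0.1085]
 [ 0.5795 -0.0189  0.1085]
 [ 0.5116 -0.0874  0.1085]] [ 0.54267103 -0.1270459   0.1085    ]
```

>>> drive_tool(deltas=[[[-3,0,30,0,0,0],[0,0,30,0,0,0],[0,0,8,0,0,0],[0,0,0,0,0,0],[0,0,0,0,0,0],[0,0,0,0,0,0]]])

```text
time: 2.48
position: [0.545, -0.1279, 0.1382]
tool_rot: [0.978, 0.211, 0.001, 0.001]
ft_force: [-0.2, 0.7, -0.3]
grip_width: 0.0004
grip_force: 0.0
```

>>> drive_tool(deltas=[[[0,0,1,0,0,0],[0,0,1,0,0,0],[0,0,1,0,0,0],[0,0,1,0,0,0],[0,0,1,0,0,0],[0,0,0,0,0,0],[0,0,0,0,0,0]]])

```text
time: 3.07
position: [0.5437, -0.1271, 0.1314]
tool_rot: [0.978, 0.211, -0.0, -0.0]
ft_force: [0.4, -0.1, 0.3]
grip_width: 0.0003
grip_force: 0.0
```

>>> drive_tool(deltas=[[[0,0,1,0,0,0],[0,0,1,0,0,0],[0,0,0,0,0,0],[0,0,0,0,0,0],[0,0,0,0,0,0]]])

```text
time: 3.48
position: [0.5439, -0.1272, 0.1309]
tool_rot: [0.978, 0.211, 0.0, 0.0]
ft_force: [-2.7, 0.6, 9.0]
grip_width: 0.0003
grip_force: 4.5
```

First pad: 9 N with no give, so it is a blank with contact at TCP z of about 0.131. Moving to the next one.

>>> drive_tool(deltas=[[[0,0,-12,0,0,0],[0,0,0,0,0,0],[16,-32,0,0,0,0],[16,-32.5,0,0,0,0],[0,0,0,0,0,0],[0,0,9,0,0,0],[0,0,0,0,0,0],[0,0,0,0,0,0]]])

```text
time: 4.15
position: [0.5461, -0.0559, 0.1316]
tool_rot: [0.978, 0.211, -0.001, -0.0]
ft_force: [-0.6, -0.8, -0.2]
grip_width: 0.0005
grip_force: 0.0
```

>>> drive_tool(deltas=[[[0,0,1,0,0,0],[0,0,1,0,0,0],[0,0,1,0,0,0],[0,0,0,0,0,0],[0,0,0,0,0,0],[0,0,0,0,0,0]]])

```text
time: 4.65
position: [0.5465, -0.0563, 0.1309]
tool_rot: [0.978, 0.21, 0.0, 0.0]
ft_force: [-2.1, -0.2, 10.2]
grip_width: 0.0004
grip_force: 4.5
```

Also rigid. Next pad.

>>> drive_tool(deltas=[[[0,0,-12,0,0,0],[0,0,0,0,0,0],[16,-32,0,0,0,0],[16,-32.5,0,0,0,0],[0,0,0,0,0,0],[0,0,9,0,0,0],[0,0,0,0,0,0],[0,0,0,0,0,0]]])

```text
time: 5.32
position: [0.5486, 0.0158, 0.1316]
tool_rot: [0.978, 0.21, -0.001, -0.0]
ft_force: [-0.1, -1.0, 0.1]
grip_width: 0.0005
grip_force: 0.0
```

>>> drive_tool(deltas=[[[0,0,1,0,0,0],[0,0,1,0,0,0],[0,0,1,0,0,0],[0,0,0,0,0,0],[0,0,0,0,0,0],[0,0,0,0,0,0]]])

```text
time: 5.82
position: [0.549, 0.0156, 0.1309]
tool_rot: [0.978, 0.21, 0.0, 0.0]
ft_force: [-2.4, -1.4, 9.2]
grip_width: 0.0005
grip_force: 4.6
```

Rigid again. Next pad.

>>> drive_tool(deltas=[[[0,0,-12,0,0,0],[0,0,0,0,0,0],[16,-32,0,0,0,0],[16,-32.5,0,0,0,0],[0,0,0,0,0,0],[0,0,9,0,0,0],[0,0,0,0,0,0],[0,0,0,0,0,0]]])

```text
time: 6.48
position: [0.5511, 0.0877, 0.1316]
tool_rot: [0.978, 0.21, -0.001, -0.0]
ft_force: [-0.3, -0.1, -0.2]
grip_width: 0.0005
grip_force: 0.0
```

>>> drive_tool(deltas=[[[0,0,1,0,0,0],[0,0,1,0,0,0],[0,0,1,0,0,0],[0,0,0,0,0,0],[0,0,0,0,0,0],[0,0,0,0,0,0]]])

```text
time: 6.98
position: [0.5514, 0.0875, 0.1309]
tool_rot: [0.978, 0.21, -0.0, 0.0]
ft_force: [-2.1, -0.5, 10.3]
grip_width: 0.0005
grip_force: 4.7
```

Four are blanks, so the last pad should be the catch.

>>> drive_tool(deltas=[[[0,0,-12,0,0,0],[0,0,0,0,0,0],[16,-32,0,0,0,0],[16,-32.5,0,0,0,0],[0,0,0,0,0,0],[0,0,9,0,0,0],[0,0,0,0,0,0],[0,0,0,0,0,0]]])

```text
time: 7.65
position: [0.5535, 0.1595, 0.1315]
tool_rot: [0.978, 0.21, -0.001, 0.0]
ft_force: [-0.1, -0.2, -1.1]
grip_width: 0.0005
grip_force: 0.0
```

>>> drive_tool(deltas=[[[0,0,1,0,0,0],[0,0,1,0,0,0],[0,0,1,0,0,0],[0,0,0,0,0,0],[0,0,0,0,0,0],[0,0,0,0,0,0]]])

```text
time: 8.15
position: [0.5541, 0.16, 0.1298]
tool_rot: [0.978, 0.211, 0.0, 0.0]
ft_force: [-0.7, -2.9, 3.8]
grip_width: 0.0005
grip_force: 1.9
```

It gives. Pressing on.

>>> drive_tool(deltas=[[[0,0,1,0,0,0],[0,0,1,0,0,0],[0,0,1,0,0,0],[0,0,1,0,0,0],[0,0,0,0,0,0],[0,0,0,0,0,0],[0,0,0,0,0,0],[0,0,0,0,0,0]]])

```text
time: 8.82
position: [0.5543, 0.1606, 0.1256]
tool_rot: [0.978, 0.211, 0.0, 0.0]
ft_force: [-0.5, -3.4, 5.0]
grip_width: 0.0007
grip_force: 2.1
```

>>> drive_tool(deltas=[[[0,0,-10,0,0,0],[0,0,-25,0,0,0],[0,0,-35,0,0,0],[0,0,-35,0,0,0],[0,0,0,0,0,0],[0,0,0,0,0,0],[0,0,0,0,0,0]]])

```text
time: 9.4
position: [0.5532, 0.1612, 0.2303]
tool_rot: [0.978, 0.211, -0.0, -0.001]
ft_force: [0.3, 0.4, 0.3]
grip_width: 0.0005
grip_force: 0.0
```

Run:
```python
from h import *
c=eyes.camera("top");cv2.imwrite("pics/top1.png",c["img"][:,:,::-1])
print(sensors.get_obs()["ft_force"],sensors.get_obs()["position"])
```

```text
[ 0.059656    0.17278044 -0.21830406] [0.55280267 0.16097945 0.22941017]
```

View pics/top1.png

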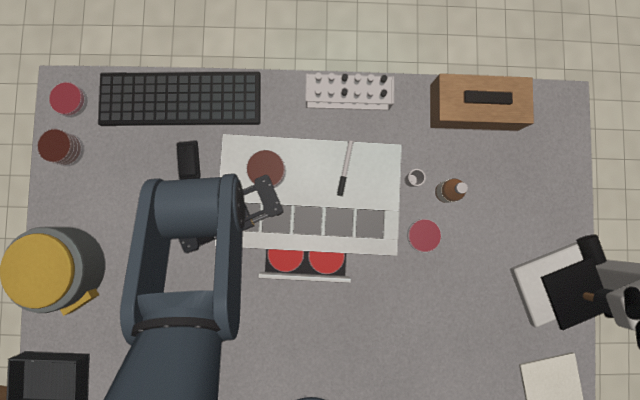

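The tray has sprung out, with its front plate moving from row 253 to row 278 (about 60 mm). The dish stack, marker, pot, bottle and right dish stand unmoved, and the hand is 100 mm above the pad.

Run:
```python
from h import *
c=eyes.camera("top");p=plane(c,[[306,253],[306,278]],.076);print(p)
print(ticket.hand_in())
```

```text
[[0.47167476 0.01998331 0.076     ]
 [0.41286053 0.01866982 0.076     ]]
the job is handed in; nothing more can be done
None
```

The catch was the pad at the reader's +y end; pressing it sprang the tray out about 59 mm (60 mm is full travel), I lifted the hand clear, saw nothing disturbed (the arm hid the left dish), and handed the job in.

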